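Hold the curing lamp over the glued stone

ROBOT

A 7-joint arm with a two-finger parallel gripper is mounted at the origin on a cart in front of the work surface, level with it; the furniture and walls round the work are solid. World frame = base frame: x ahead of the robot, y to its left, z up, the work surface at z = 0. Lengths are in mm, angles in rad, forces in N, time in s.
With the tool pointing down it reaches from about 400 to 925 mm from the base axis. Payload 5.6 kg.
Tool frame: the origin (TCP) lies on the centre line of the jaws, within the pads' length; the fingertips stand 17 mm ahead of it and the grasp point (between the pads) lies 2 mm behind it; z points along the fingers, y is the line along which they close (so a half turn about z gives the same grasp; the last joint's range is limited). The gripper opens to 85 mm and grips with 20 to 120 N. Pads are 22 mm wide; open, the fingers measure 114 mm over their backs; the gripper's body (76 mm by 85 mm) begins 54 mm behind the grasp point. The pads swing forward as they close: fully open they stand 13 mm farther back than shut.
Start: joints at [-1.175, 0.468, -0.012, 1.603, 0.006, 1.071, -0.056], TCP at [276.193, 588.409, 248.29] pointing down, gripper open.
Joint ranges: [-2.53, 2.53], [-0.31, 2.02], [-1.57, 1.55], [0.28, 2.44], [-1.29, 4.43], [0.15, 1.84], [-2.92, 2.92]. Speed limits (rad/s): [2.57, 2.57, 3.14, 3.14, 3.14, 3.14, 3.14].

INTERFACE

Orientations are given as a unit quaternion [w, x, y, z].
In Python, from bench import r gives the robot as it stands.
- The arm moves only by the tool apply_moves, never from a script. Its argument "rows" is a list of rows, each an object of numbers: "rx", "ry", "rz": the turn, a rotation vector about the tool's x, y, z in degrees; "tx", "ty", "tz": the shift along the tool's x, y, z in cm; "grip": the closure, from 0 (fully open) to 1 (shut). A call has 1 to 20 rows; each row is the pose to reach, as a shift and turn from the pose commanded when the call began, along the tool's axes at that moment; what a row does not reach only later rows make up. A row lasts 1/10 s, in which the tool goes at most 50 mm and 8.59 degrees, less where a joint would pass 70% of its speed; a pose out of reach is approached as far as the arm can. A call with a gripper value outside its range is refused whole. The fingers move at their own pace and stop on an object; the grip force is fixed at half the most. Time passes only in rows, so rows that repeat a pose let the fingers close. It gives the time, the measured TCP pose, the force, the opening and the grip force at its end, in the units of the state.
- r.sense(): the state, without advancing time (a new reading comes with each control period).
- r.camera(name): name is "side" or "top"; returns the picture (384x512x3 uint8, blue, green, red); there is no depth.
- r.camera_model(name): a dict with "fx", "fy", "cx", "cy" (pixels), "R" (3x3) and "t" (3): a world point X has camera coordinates R X + t. Camera axes: x right, y down, z forward; pixel columns grow to the right and rows downward; lengths in mm; the calibration is good to about 2 mm. A picture is of the moment at which its call begins. camera_model takes no time and is no camera call.
- r.hand_in(): hands the job in; it is judged then, once.
The state is a dict: "time_s": time; "q": joint angles; "dq": joint speeds; "tau": joint torques, N m; "position": TCP position; "orientation": TCP orientation; "wrist_force": force on the tool from outside, world axes, zero at the start; "wrist_torque": the same for the moment, N m; "opening": opening from 0.0 (shut) to 1.0 (fully open); "grasp_force": force on a finger pad.
Only numpy, scipy, OpenCV 4.12 (cv2) and the standard library are available. Lean on these libraries where they do the work, as an engineer would, in place of code of your own. Each camera call takes 0.05 s, during which the arm holds its last target. There are 200 camera calls.

TASK

The blue stone of the ring in the amber shield has just been set with light-curing adhesive. Draw the black lamp with the violet band out of its charging dock, carry it across the bench clear of the bottles and over the rim of the shield, lower it into the open top of the shield and finish still holding it there, steady, upright and centred over the stone with the lens about 6 mm above it; neither lamp nor robot may touch ring, stone or shield at any time. Leave the silver lamp in its well and do not disturb the two bottles and the folding loupe.

Things in the scene. Friction and masses are not known exactly. Their poses are not given: they have to be found in the camera images.
- uv_lamp: Black pen-shaped lamp, violet band and tail cap: 150 mm long, 20 mm thick (lowest 16 mm taper to a 16 mm nose), 60 to 130 g. Origin: centre of the lens face at its lower end; z runs along it to the tail. Stands loose, upright, lens down, 45 mm deep in a well of the dock; the upper 105 mm stick out, to be gripped across the barrel. Lights by itself out of the dock; nothing to press.
- white_lamp: silver inspection lamp of the same shape and size (150 mm long, 20 mm thick), standing in the other well; same origin and axes; its tail is 165 mm above the bench, the tallest thing the lens has to clear if the way leads over it. It stays where it is
- dock: Grey charging dock, fixed: block 70 x 134 mm, top 60 mm above the bench, on a black foot 86 x 150 mm. Origin: centre of its underside; z up, y along its long side. Two round wells, 22 mm wide, 45 mm deep (floor 15 mm above the bench), at y = +32 and -32 mm, a lamp in each. Which lamp is in which well, and on which side of the bench the dock stands, changes.
- cure_stand: Curing stand, fixed: black disc, 90 mm diameter, 10 mm high, with a transparent amber tube as eye shield (54 mm outside, 48 mm inside diameter, open at the top, rim 75 mm above the bench) and a small wooden ring clamp in its middle. Origin: centre of its underside; z up. It stands on the side of the bench opposite to the dock, the two bottles between them.
- stone_top (a point): Top of the blue domed stone (14 mm across, in a 15 mm setting) of the silver ring held upright in the clamp, on the shield's axis, 53.7 mm above the bench, 21 mm below the shield's rim. Ring, clamp and shield are fixed in the stand.
- dropper_bottle: amber dropper bottle with black bulb, 34 mm diameter, 102 mm high, standing loose between dock and stand. Origin: centre of its underside
- maroon_bottle: small grey bottle with maroon cap, 26 mm diameter, 77 mm high, standing loose between dock and stand. Origin: centre of its underside
- folding_loupe: closed folding loupe, 26 x 30 x 15 mm, lying loose near the front edge of the bench. Origin: centre of its underside
There are look-alikes about, which are no part of the job. What is shaped like the uv_lamp but pink or red is not meant. Several things look just like the cure_stand: the one meant starts farthest from the robot's base.

How it is judged:
By the outcome, as a careful person would: the job done as asked, in the order asked, and still so for the second after the job is handed in, while the arm keeps its last pose, push and grip.
It also fails if it takes over 45 s, if anything falls off the work surface, if the arm or the gripper's body presses on something with over 40 N, if the wrist force passes 120 N, or if a joint passes its speed limit or range.

## Working session

There is one attempt and no reset: what is moved stays moved. The work goes in short steps, Python scripts to look and compute and a tool call to move; the robot and the scene stay as the last step left them, time stands still between calls to the robot, and variables do not carry over. Pictures are saved under pics/ and viewed, at most 10 in all, crops included, and the job is handed in when it is done.

Besides the shell and the picture viewer there is one more tool, called after ">>>" in YAML: its name, and indented under it one key for each argument. apply_moves: Moves the arm, as the interface text tells. Its arguments: {"type":"object","properties":{"rows":{"type":"array"}},"required":["rows"]}

```bash
mkdir -p pics
python3 - <<'E'
from bench import r
import cv2
for n in("side","top"):
    cv2.imwrite(f"pics/{n}0.png",r.camera(n)); m=r.camera_model(n); print(n,m)
s=r.sense();print(s["time_s"],s["position"],s["orientation"],s["opening"])
E
```

```text
side {'fx': 392.5621440591398, 'fy': 392.5621440591398, 'cx': 249.21488725075378, 'cy': 190.71829064310862, 'R': array([[ 0.15700542, -0.98759612, -0.0017916 ],
       [-0.87504675, -0.13827111, -0.46386883],
       [ 0.45786733,  0.07439765, -0.88590208]]), 't': array([-106.54191701,  411.25694931,  711.34870907])}
top {'fx': 386.5292575353567, 'fy': 386.5292575353567, 'cx': 252.03783442870886, 'cy': 196.27479859075507, 'R': array([[-0.0237494 , -0.9996918 ,  0.00723048],
       [-0.99541365,  0.02297611, -0.09286423],
       [ 0.09266948, -0.00940279, -0.99565253]]), 't': array([  -9.95072627,  452.56134222, 1061.1617218 ])}
0.1 [276.01461836 587.95964274 247.41467986] [-1.19983279e-04  2.17698351e-01  9.76015764e-01 -8.01020244e-04] 1.0002442162000795
```

View pics/side0.png

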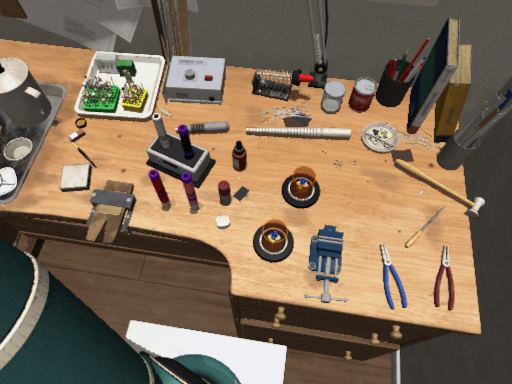

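View pics/top0.png

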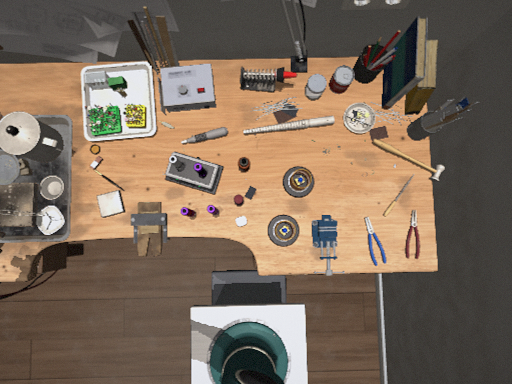

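Candidates for the lamp (side view): the black one in the dock at (183,129), silver at (158,118), and red/pink ones at (155,175) and (187,178). I choose the black one in the dock. Stands are at (301,187) and (273,238), and I choose the first because it is farther from the base. Close crops next.

Run:
```python
import cv2,numpy as np
s=cv2.imread("pics/side0.png");t=cv2.imread("pics/top0.png")
f=lambda i,x,y,w,h,k:cv2.resize(i[y:y+h,x:x+w],None,fx=k,fy=k,interpolation=cv2.INTER_CUBIC)
# side: 140..335 x 100..220 (k4 -> 780x480)
cv2.imwrite("pics/c_side.png",f(s,140,105,195,110,4))
cv2.imwrite("pics/c_top.png",f(t,155,140,175,80,4.5))
```

```text
(no output)
```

View pics/c_side.png

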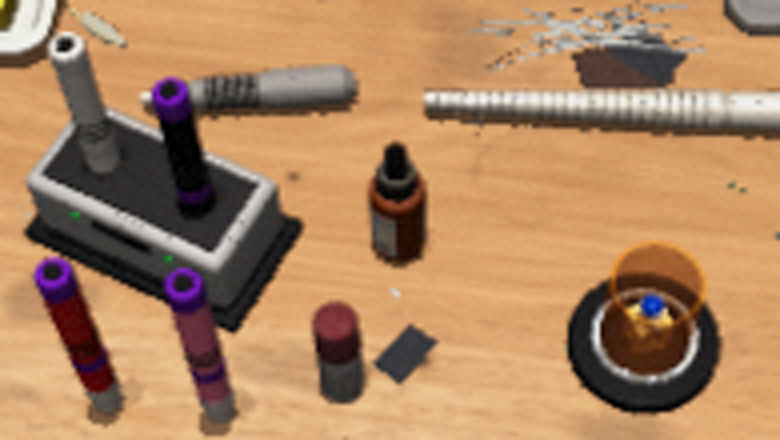

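View pics/c_top.png

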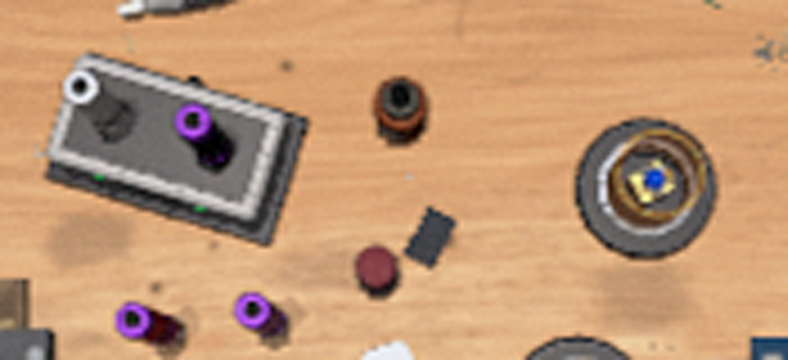

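```bash
cat > h.py <<'E'
import numpy as np
from bench import r
M={n:r.camera_model(n) for n in("side","top")}
def ray(n,u,v):
    m=M[n];d=m["R"].T@np.array([(u-m["cx"])/m["fx"],(v-m["cy"])/m["fy"],1]);return -m["R"].T@m["t"],d/np.linalg.norm(d)
def tri(a,b):
    A=np.zeros((3,3));B=np.zeros(3);L=[]
    for n,p in(("side",a),("top",b)):
        o,d=ray(n,*p);P=np.eye(3)-np.outer(d,d);A+=P;B+=P@o;L.append((P,o))
    X=np.linalg.solve(A,B);return X,max(np.linalg.norm(P@(X-o)) for P,o in L)
def plane(n,p,z):
    o,d=ray(n,*p);return o+d*(z-o[2])/d[2]
def proj(n,X):
    m=M[n];c=m["R"]@np.array(X)+m["t"];return m["fx"]*c[0]/c[2]+m["cx"],m["fy"]*c[1]/c[2]+m["cy"]
E
python3 - <<'E'
from h import *
np.set_printoptions(precision=1,suppress=True)
S=lambda x,y:((x+.5)/4-.5+140,(y+.5)/4-.5+105)
T=lambda x,y:((x+.5)/4.5-.5+155,(y+.5)/4.5-.5+140)
for k,a,b,z in[("uv",(170,92),(194,121),165),("white",(67,45),(80,87),165),("stone",(653,303),(655,179),53.7),("rim",(658,282),(657,178),75),("dropper",(396,148),(400,94),102),("maroon",(336,318),(376,265),77),("disc",(643,342),(646,188),10)]:
    X,e=tri(S(*a),T(*b));print(k,X,round(e,1),plane("side",S(*a),z),plane("top",T(*b),z))
s=r.sense();print(s["position"],s["q"])
from scipy.spatial.transform import Rotation as R
o=s["orientation"];print(R.from_quat([o[1],o[2],o[3],o[0]]).as_matrix())
E
```

```text
uv [514.8 112.9 163. ] 1.1 [513.1 113.3 165. ] [514.8 111.6 165. ]
white [534.9 173.7 164.3] 0.3 [534.3 173.8 165. ] [534.9 173.3 165. ]
stone [ 492.4 -152.    53.1] 0.7 [ 491.8 -151.3   53.7] [ 492.4 -152.6   53.7]
rim [ 489.3 -150.5   81.3] 0.4 [ 493.2 -151.3   75. ] [ 490.1 -150.9   75. ]
dropper [538.5   0.7 104.1] 0.5 [539.8   1.5 102. ] [539.    0.3 102. ]
maroon [441.6  17.4  79.1] 0.6 [442.5  18.2  77. ] [441.9  16.9  77. ]
disc [ 493.1 -152.2    4.9] 1.1 [ 490.1 -150.8   10. ] [ 492.7 -152.7   10. ]
[276.  588.  247.4] [-1.2  0.5 -0.   1.6  0.   1.1 -0.1]
[[-0.9  0.4 -0. ]
 [ 0.4  0.9 -0. ]
 [-0.  -0.  -1. ]]
```

```bash
cat >> h.py <<'E'
from scipy.spatial.transform import Rotation as Ro
def pose():
    s=r.sense();o=s["orientation"];return np.array(s["position"]),Ro.from_quat([o[1],o[2],o[3],o[0]]),s
def move(target,yaw=None):
    """tool-frame shift in cm, and turn (deg) to point straight down with tool y at yaw"""
    p,q,s=pose();out=q.inv().apply(np.array(target)-p)/10
    tw=q.as_rotvec()*0
    if yaw is not None:
        a=np.radians(yaw);y=np.array([np.cos(a),np.sin(a),0]);z=np.array([0,0,-1.])
        tw=np.degrees((q.inv()*Ro.from_matrix(np.c_[np.cross(y,z),y,z])).as_rotvec())
    return np.round(out,2),np.round(tw,2)
E
python3 - <<'E'
from h import *
S=lambda x,y:((x+.5)/4-.5+140,(y+.5)/4-.5+105)
T=lambda x,y:((x+.5)/4.5-.5+155,(y+.5)/4.5-.5+140)
for a,b in[((54,271),(133,320)),((184,283),(253,311))]: print(tri(S(*a),T(*b)))
p,q,s=pose();print(np.degrees(np.arctan2(*q.as_matrix()[1::-1,1])))
print(move((514.3,112.6,250),-18))
E
```

```text
(array([408.19352969, 148.42349659, 150.6600807 ]), np.float64(0.5871320404466616))
(array([411.54130134,  83.1997161 , 150.75455804]), np.float64(0.7540620008201498))
64.85222246065365
(array([-41.77, -32.9 ,  -0.2 ]), array([-7.000e-02,  7.000e-02,  8.285e+01]))
```

>>> apply_moves:
  rows:
    - {"tx": -4, "ty": -3, "rz": 8}
    - {"tx": -8, "ty": -6, "rz": 16}
    - {"tx": -12, "ty": -9.3, "rz": 24}
    - {"tx": -16, "ty": -12.5, "rz": 32}
    - {"tx": -20, "ty": -15.7, "rz": 40}
    - {"tx": -24, "ty": -18.9, "rz": 48}
    - {"tx": -28, "ty": -22, "rz": 56}
    - {"tx": -32, "ty": -25.2, "rz": 64}
    - {"tx": -36, "ty": -28.4, "rz": 72}
    - {"tx": -40, "ty": -31.5, "rz": 80}
    - {"tx": -41.8, "ty": -32.9, "tz": -0.2, "rz": 82.8}
    - {"tx": -41.8, "ty": -32.9, "tz": -0.2, "rz": 82.8}
    - {"tx": -41.8, "ty": -32.9, "tz": -0.2, "rz": 82.8}
    - {"tx": -41.8, "ty": -32.9, "tz": -0.2, "rz": 82.8}

```text
schema error: expected keys rx, ry, rz, tx, ty, tz, grip
```

Run:
```python
from h import *
p,q,s=pose();print(s["time_s"],p,s["wrist_force"])
print(move((514.3,112.6,125),-18))
```

```text
0.1 [276.01461836 587.95964274 247.41467986] [-0.16318882  0.43719308 -0.04870746]
(array([-41.77, -32.88,  12.3 ]), array([-7.000e-02,  7.000e-02,  8.285e+01]))
```

All keys are required.

>>> apply_moves:
  rows:
    - {"rx": 0, "ry": 0, "rz": 8, "tx": -4, "ty": -3, "tz": 0, "grip": 0}
    - {"rx": 0, "ry": 0, "rz": 16, "tx": -8, "ty": -6, "tz": 0, "grip": 0}
    - {"rx": 0, "ry": 0, "rz": 24, "tx": -12, "ty": -9.3, "tz": 0, "grip": 0}
    - {"rx": 0, "ry": 0, "rz": 32, "tx": -16, "ty": -12.5, "tz": 0, "grip": 0}
    - {"rx": 0, "ry": 0, "rz": 40, "tx": -20, "ty": -15.7, "tz": 0, "grip": 0}
    - {"rx": 0, "ry": 0, "rz": 48, "tx": -24, "ty": -18.9, "tz": 0, "grip": 0}
    - {"rx": 0, "ry": 0, "rz": 56, "tx": -28, "ty": -22, "tz": 0, "grip": 0}
    - {"rx": 0, "ry": 0, "rz": 64, "tx": -32, "ty": -25.2, "tz": 0, "grip": 0}
    - {"rx": 0, "ry": 0, "rz": 72, "tx": -36, "ty": -28.4, "tz": 0, "grip": 0}
    - {"rx": 0, "ry": 0, "rz": 80, "tx": -40, "ty": -31.5, "tz": 0, "grip": 0}
    - {"rx": 0, "ry": 0, "rz": 82.8, "tx": -41.8, "ty": -32.9, "tz": -0.2, "grip": 0}
    - {"rx": 0, "ry": 0, "rz": 82.8, "tx": -41.8, "ty": -32.9, "tz": -0.2, "grip": 0}
    - {"rx": 0, "ry": 0, "rz": 82.8, "tx": -41.8, "ty": -32.9, "tz": -0.2, "grip": 0}
    - {"rx": 0, "ry": 0, "rz": 82.8, "tx": -41.8, "ty": -32.9, "tz": -0.2, "grip": 0}

```text
time_s: 1.5
position: [514.1, 114.3, 249.9]
orientation: [-0.0, 0.808, 0.589, -0.0]
wrist_force: [-0.3, 0.1, -0.3]
opening: 0.999
grasp_force: 0.0
```

Run:
```python
from h import *
p,q,s=pose();print(s["time_s"],p,s["wrist_force"],s["q"])
print(move((514.3,112.6,125),-18))
```

```text
1.5 [514.110145   114.32468099 249.92948454] [-0.28192028  0.10543912 -0.28553628] [-0.6705798   0.26519087  0.46156626  1.92668394 -0.1415717   0.98186023
 -0.45480616]
(array([-0.16,  0.08, 12.49]), array([-0.06, -0.01,  0.19]))
```

>>> apply_moves:
  rows:
    - {"rx": 0, "ry": 0, "rz": 0.2, "tx": -0.16, "ty": 0.08, "tz": 2.5, "grip": 0}
    - {"rx": 0, "ry": 0, "rz": 0.2, "tx": -0.16, "ty": 0.08, "tz": 5, "grip": 0}
    - {"rx": 0, "ry": 0, "rz": 0.2, "tx": -0.16, "ty": 0.08, "tz": 7.5, "grip": 0}
    - {"rx": 0, "ry": 0, "rz": 0.2, "tx": -0.16, "ty": 0.08, "tz": 10, "grip": 0}
    - {"rx": 0, "ry": 0, "rz": 0.2, "tx": -0.16, "ty": 0.08, "tz": 11.5, "grip": 0}
    - {"rx": 0, "ry": 0, "rz": 0.2, "tx": -0.16, "ty": 0.08, "tz": 12.5, "grip": 0}
    - {"rx": 0, "ry": 0, "rz": 0.2, "tx": -0.16, "ty": 0.08, "tz": 12.5, "grip": 0}
    - {"rx": 0, "ry": 0, "rz": 0.2, "tx": -0.16, "ty": 0.08, "tz": 12.5, "grip": 0}
    - {"rx": 0, "ry": 0, "rz": 0.2, "tx": -0.16, "ty": 0.08, "tz": 12.5, "grip": 0}

```text
time_s: 2.4
position: [515.7, 111.7, 126.2]
orientation: [0.0, 0.81, 0.587, 0.001]
wrist_force: [-0.1, -0.1, 0.1]
opening: 1.002
grasp_force: 0.0
```

Run:
```python
from h import *
import cv2
p,q,s=pose();print(s["time_s"],p,s["wrist_force"])
print(move((514.3,112.6,125),-18))
f=lambda i,x,y,w,h,k:cv2.resize(i[y:y+h,x:x+w],None,fx=k,fy=k,interpolation=cv2.INTER_CUBIC)
a=f(r.camera("side"),130,70,95,130,4);b=f(r.camera("top"),155,110,95,130,4)
cv2.imwrite("pics/g1.png",np.hstack([a,b]))
```

```text
2.4 [515.67173856 111.68132972 126.22168447] [-0.08808753 -0.0650455   0.14297953]
(array([ 0.04, -0.16,  0.12]), array([ 0.08, -0.07, -0.11]))
```

View pics/g1.png

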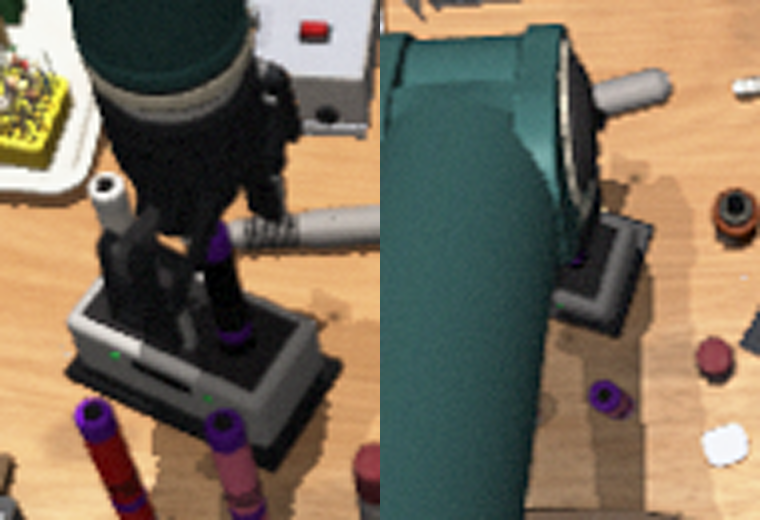

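>>> apply_moves:
  rows:
    - {"rx": 0, "ry": 0, "rz": 0, "tx": 0, "ty": -0.08, "tz": 0, "grip": 0}
    - {"rx": 0, "ry": 0, "rz": 0, "tx": 0, "ty": -0.08, "tz": 0, "grip": 0.3}

```text
time_s: 2.7
position: [514.3, 111.6, 125.6]
orientation: [0.0, 0.81, 0.587, 0.0]
wrist_force: [0.3, -0.9, 0.2]
opening: 0.854
grasp_force: 0.0
```

>>> apply_moves:
  rows:
    - {"rx": 0, "ry": 0, "rz": 0, "tx": 0, "ty": 0, "tz": 0, "grip": 0.5}

```text
time_s: 2.8
position: [514.3, 111.5, 125.5]
orientation: [0.0, 0.81, 0.587, 0.0]
wrist_force: [-0.5, -0.3, 0.2]
opening: 0.689
grasp_force: 0.0
```

>>> apply_moves:
  rows:
    - {"rx": 0, "ry": 0, "rz": 0, "tx": 0, "ty": 0, "tz": 0, "grip": 0.5}

```text
time_s: 2.9
position: [514.3, 111.5, 125.4]
orientation: [0.0, 0.81, 0.587, 0.0]
wrist_force: [0.3, 0.6, 0.1]
opening: 0.513
grasp_force: 0.0
```

>>> apply_moves:
  rows:
    - {"rx": 0, "ry": 0, "rz": 0, "tx": 0, "ty": 0, "tz": 0, "grip": 0.6}

```text
time_s: 3.0
position: [514.3, 111.4, 125.3]
orientation: [0.0, 0.81, 0.587, -0.0]
wrist_force: [-0.6, -0.0, 0.2]
opening: 0.399
grasp_force: 0.0
```

>>> apply_moves:
  rows:
    - {"rx": 0, "ry": 0, "rz": 0, "tx": 0.1, "ty": 0, "tz": 0, "grip": 0.6}
    - {"rx": 0, "ry": 0, "rz": 0, "tx": 0.1, "ty": 0, "tz": 0, "grip": 0.7}
    - {"rx": 0, "ry": 0, "rz": 0, "tx": 0.1, "ty": 0, "tz": 0, "grip": 0.8}
    - {"rx": 0, "ry": 0, "rz": 0, "tx": 0.1, "ty": 0, "tz": 0, "grip": 1}
    - {"rx": 0, "ry": 0, "rz": 0, "tx": 0.1, "ty": 0, "tz": 0, "grip": 1}
    - {"rx": 0, "ry": 0, "rz": 0, "tx": 0.1, "ty": 0, "tz": 0, "grip": 1}
    - {"rx": 0, "ry": 0, "rz": 0, "tx": 0.1, "ty": 0, "tz": 0, "grip": 1}

```text
time_s: 3.7
position: [514.8, 112.4, 125.4]
orientation: [0.0, 0.81, 0.587, 0.0]
wrist_force: [0.0, 0.4, 2.1]
opening: 0.22
grasp_force: 58.5
```

>>> apply_moves:
  rows:
    - {"rx": 0, "ry": 0, "rz": 0, "tx": 0, "ty": 0, "tz": -0.8, "grip": 1}
    - {"rx": 0, "ry": 0, "rz": 0, "tx": 0, "ty": 0, "tz": -2, "grip": 1}
    - {"rx": 0, "ry": 0, "rz": 0, "tx": 0, "ty": 0, "tz": -3.5, "grip": 1}
    - {"rx": 0, "ry": 0, "rz": 0, "tx": 0, "ty": 0, "tz": -5, "grip": 1}
    - {"rx": 0, "ry": 0, "rz": 0, "tx": 0, "ty": 0, "tz": -7, "grip": 1}
    - {"rx": 0, "ry": 0, "rz": 0, "tx": 0, "ty": 0, "tz": -9, "grip": 1}
    - {"rx": 0, "ry": 0, "rz": 0, "tx": 0, "ty": 0, "tz": -11, "grip": 1}
    - {"rx": 0, "ry": 0, "rz": 0, "tx": 0, "ty": 0, "tz": -12.5, "grip": 1}
    - {"rx": 0, "ry": 0, "rz": 0, "tx": 0, "ty": 0, "tz": -13, "grip": 1}
    - {"rx": 0, "ry": 0, "rz": 0, "tx": 0, "ty": 0, "tz": -13, "grip": 1}
    - {"rx": 0, "ry": 0, "rz": 0, "tx": 0, "ty": 0, "tz": -13, "grip": 1}

```text
time_s: 4.8
position: [514.0, 112.3, 254.8]
orientation: [-0.0, 0.81, 0.587, -0.001]
wrist_force: [-0.0, -0.7, -0.8]
opening: 0.219
grasp_force: 58.7
```

Run:
```python
from h import *
p,q,s=pose();print(s["time_s"],p,s["wrist_force"])
print(move((491.8,-151.7,255),-18))
```

```text
4.8 [514.04668492 112.31231185 254.8058158 ] [-0.01458899 -0.73002967 -0.77893042]
(array([-2.578e+01,  6.110e+00, -1.000e-02]), array([-0.05,  0.03, -0.15]))
```

Held (weight ~0.8 N). Straight carry at lens height ~145 mm, above both bottles.

>>> apply_moves:
  rows:
    - {"rx": 0, "ry": 0, "rz": 0, "tx": -1, "ty": 0.2, "tz": 0, "grip": 1}
    - {"rx": 0, "ry": 0, "rz": 0, "tx": -2.5, "ty": 0.6, "tz": 0, "grip": 1}
    - {"rx": 0, "ry": 0, "rz": 0, "tx": -4.5, "ty": 1.1, "tz": 0, "grip": 1}
    - {"rx": 0, "ry": 0, "rz": 0, "tx": -7, "ty": 1.7, "tz": 0, "grip": 1}
    - {"rx": 0, "ry": 0, "rz": 0, "tx": -9.5, "ty": 2.3, "tz": 0, "grip": 1}
    - {"rx": 0, "ry": 0, "rz": 0, "tx": -12, "ty": 2.8, "tz": 0, "grip": 1}
    - {"rx": 0, "ry": 0, "rz": 0, "tx": -14.5, "ty": 3.4, "tz": 0, "grip": 1}
    - {"rx": 0, "ry": 0, "rz": 0, "tx": -17, "ty": 4, "tz": 0, "grip": 1}
    - {"rx": 0, "ry": 0, "rz": 0, "tx": -19.5, "ty": 4.6, "tz": 0, "grip": 1}
    - {"rx": 0, "ry": 0, "rz": 0, "tx": -22, "ty": 5.2, "tz": 0, "grip": 1}
    - {"rx": 0, "ry": 0, "rz": 0, "tx": -24, "ty": 5.7, "tz": 0, "grip": 1}
    - {"rx": 0, "ry": 0, "rz": 0, "tx": -25.3, "ty": 6, "tz": 0, "grip": 1}
    - {"rx": 0, "ry": 0, "rz": 0, "tx": -25.8, "ty": 6.1, "tz": 0, "grip": 1}
    - {"rx": 0, "ry": 0, "rz": 0, "tx": -25.8, "ty": 6.1, "tz": 0, "grip": 1}
    - {"rx": 0, "ry": 0, "rz": 0, "tx": -25.8, "ty": 6.1, "tz": 0, "grip": 1}
    - {"rx": 0, "ry": 0, "rz": 0, "tx": -25.8, "ty": 6.1, "tz": 0, "grip": 1}

```text
time_s: 6.4
position: [492.3, -150.9, 255.2]
orientation: [-0.0, 0.809, 0.587, 0.0]
wrist_force: [-0.1, 1.0, -0.8]
opening: 0.218
grasp_force: 58.7
```

Run:
```python
from h import *
import cv2
p,q,s=pose();print(s["time_s"],p,s["wrist_force"]);print(move((491.8,-151.7,255),-18))
u,v=proj("side",(p[0],p[1],145));u2,v2=proj("side",(491.8,-151.7,53.7));print(u,v,u2,v2,proj("top",(p[0],p[1],145)))
f=lambda i,x,y,w,h,k:cv2.resize(i[y:y+h,x:x+w],None,fx=k,fy=k,interpolation=cv2.INTER_CUBIC)
a=f(r.camera("side"),255,90,80,125,4.5);b=f(r.camera("top"),255,120,90,125,4.5)
cv2.imwrite("pics/c1.png",np.hstack([a,b]))
```

```text
6.4 [ 492.26006695 -150.93411865  255.15711229] [-0.1329863   0.97440834 -0.8166597 ]
(array([-0.09, -0.02,  0.02]), array([-0.02, -0.02, -0.07]))
308.0941428218436 158.26894408568666 303.06515970048974 180.4196787931403 (np.float64(304.29047813183143), np.float64(174.46881559825678))
```

View pics/c1.png

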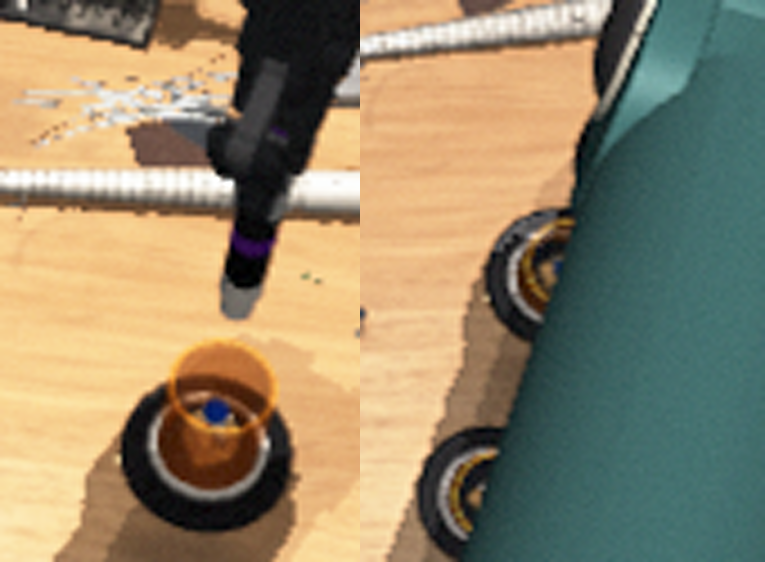

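Run:
```python
from h import *
p,q,s=pose();print(s["time_s"],p)
a=np.array(proj("side",(492.3,-150.9,145)))
for z in(165,175,185):print((proj("side",(492.3,-150.9,z))-a),z)
print(move((491.9,-151.7,195),-18))
```

```text
6.5 [ 492.33827815 -150.99292371  255.23771968]
[ 1.32018207 -5.41115346] 165
[ 2.00304189 -8.2100547 ] 175
[  2.70178711 -11.07406696] 185
(array([-0.08, -0.02,  6.02]), array([-0.01, -0.01, -0.07]))
```

>>> apply_moves:
  rows:
    - {"rx": 0, "ry": 0, "rz": 0, "tx": -0.08, "ty": 0, "tz": 1, "grip": 1}
    - {"rx": 0, "ry": 0, "rz": 0, "tx": -0.08, "ty": 0, "tz": 2.5, "grip": 1}
    - {"rx": 0, "ry": 0, "rz": 0, "tx": -0.08, "ty": 0, "tz": 4, "grip": 1}
    - {"rx": 0, "ry": 0, "rz": 0, "tx": -0.08, "ty": 0, "tz": 5.3, "grip": 1}
    - {"rx": 0, "ry": 0, "rz": 0, "tx": -0.08, "ty": 0, "tz": 6, "grip": 1}
    - {"rx": 0, "ry": 0, "rz": 0, "tx": -0.08, "ty": 0, "tz": 6, "grip": 1}
    - {"rx": 0, "ry": 0, "rz": 0, "tx": -0.08, "ty": 0, "tz": 6, "grip": 1}
    - {"rx": 0, "ry": 0, "rz": 0, "tx": -0.08, "ty": 0, "tz": 6, "grip": 1}
    - {"rx": 0, "ry": 0, "rz": 0, "tx": -0.08, "ty": 0, "tz": 6, "grip": 1}
    - {"rx": 0, "ry": 0, "rz": 0, "tx": -0.08, "ty": 0, "tz": 6, "grip": 1}

```text
time_s: 7.5
position: [492.2, -152.6, 195.7]
orientation: [0.0, 0.81, 0.587, 0.0]
wrist_force: [-0.3, 0.1, -0.7]
opening: 0.216
grasp_force: 58.7
```

Run:
```python
from h import *
import cv2
p,q,s=pose();print(s["time_s"],p,s["wrist_force"]);print(move((491.9,-151.7,170.1),-18))
u,v=proj("side",(p[0],p[1],p[2]-110.4));u2,v2=proj("side",(491.9,-151.7,75))
k=7;c=lambda u,v:((u+.5-270)*k-.5,(v+.5-120)*k-.5)
print("lens",c(u,v),"rim",c(u2,v2))
i=r.camera("side")[120:205,270:340]
cv2.imwrite("pics/d1.png",cv2.resize(i,None,fx=k,fy=k,interpolation=cv2.INTER_CUBIC))
```

```text
7.5 [ 492.22154014 -152.59338946  195.71623324] [-0.32338852  0.11709244 -0.68664913]
(array([ 0.07, -0.06,  2.56]), array([ 0.05, -0.02, -0.14]))
lens (np.float64(249.70823726080272), np.float64(375.35464163357375)) rim (np.float64(242.6461832476175), np.float64(392.46465969100643))
```

View pics/d1.png

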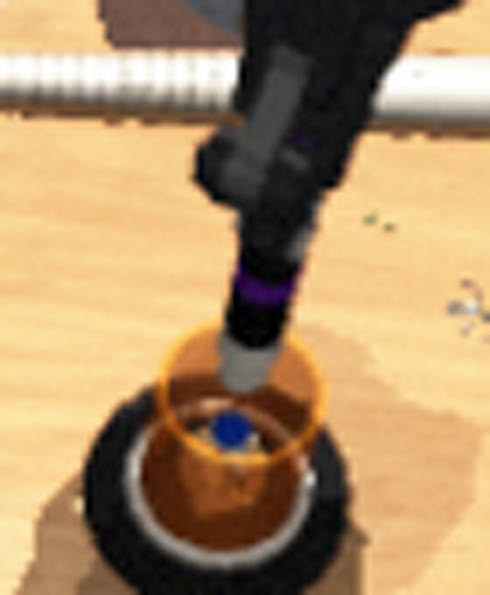

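>>> apply_moves:
  rows:
    - {"rx": 0, "ry": 0, "rz": 0, "tx": 0, "ty": 0, "tz": 0.5, "grip": 1}
    - {"rx": 0, "ry": 0, "rz": 0, "tx": 0, "ty": 0, "tz": 1, "grip": 1}
    - {"rx": 0, "ry": 0, "rz": 0, "tx": 0, "ty": 0, "tz": 1.5, "grip": 1}
    - {"rx": 0, "ry": 0, "rz": 0, "tx": 0, "ty": 0, "tz": 1.9, "grip": 1}
    - {"rx": 0, "ry": 0, "rz": 0, "tx": 0, "ty": 0, "tz": 2.2, "grip": 1}
    - {"rx": 0, "ry": 0, "rz": 0, "tx": 0, "ty": 0, "tz": 2.4, "grip": 1}
    - {"rx": 0, "ry": 0, "rz": 0, "tx": 0, "ty": 0, "tz": 2.4, "grip": 1}
    - {"rx": 0, "ry": 0, "rz": 0, "tx": 0, "ty": 0, "tz": 2.4, "grip": 1}
    - {"rx": 0, "ry": 0, "rz": 0, "tx": 0, "ty": 0, "tz": 2.4, "grip": 1}
    - {"rx": 0, "ry": 0, "rz": 0, "tx": 0, "ty": 0, "tz": 2.4, "grip": 1}
    - {"rx": 0, "ry": 0, "rz": 0, "tx": 0, "ty": 0, "tz": 2.4, "grip": 1}
    - {"rx": 0, "ry": 0, "rz": 0, "tx": 0, "ty": 0, "tz": 2.4, "grip": 1}

```text
time_s: 8.75
position: [492.0, -152.5, 171.4]
orientation: [0.0, 0.81, 0.587, 0.0]
wrist_force: [0.1, 0.3, -1.6]
opening: 0.217
grasp_force: 58.7
```

Run:
```python
from h import *
import cv2
p,q,s=pose();print(s["time_s"],p,s["wrist_force"]);print(move((491.9,-152.2,170.1),-18))
k=9;c=lambda u,v:((u+.5-270)*k-.5,(v+.5-140)*k-.5)
print("lens if TCP",c(*proj("side",(p[0],p[1],p[2]-110.4))),"lens target",c(*proj("side",(491.9,-151.5,59.7))),"stone",c(*proj("side",(491.9,-151.5,53.7))))
i=r.camera("side")[140:205,270:340]
cv2.imwrite("pics/d2.png",cv2.resize(i,None,fx=k,fy=k,interpolation=cv2.INTER_CUBIC))
```

```text
8.75 [ 491.99477742 -152.52278605  171.36958025] [ 0.14153344  0.3171382  -1.6497596 ]
(array([ 0.03, -0.02,  0.13]), array([ 0.01, -0.  , -0.14]))
lens if TCP (np.float64(308.51963776876903), np.float64(353.19071355868255)) lens target (np.float64(303.7257547412932), np.float64(355.48114825838627)) stone (np.float64(300.8210781996855), np.float64(367.31997487812464))
```

View pics/d2.png

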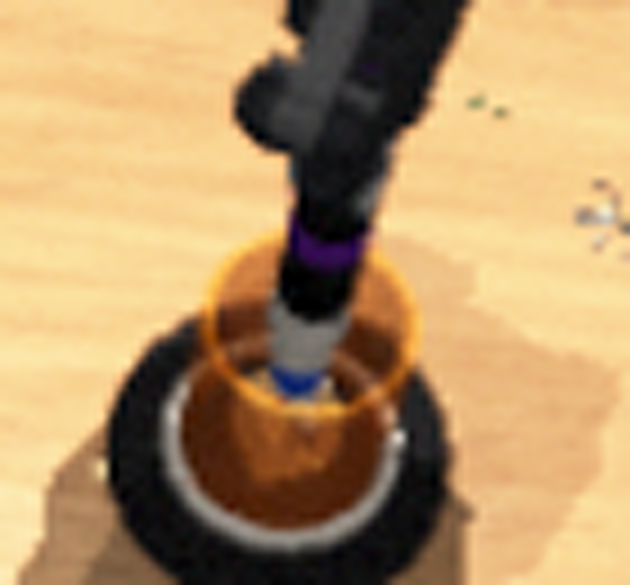

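>>> apply_moves:
  rows:
    - {"rx": 0, "ry": 0, "rz": 0, "tx": 0, "ty": 0, "tz": 0.1, "grip": 1}
    - {"rx": 0, "ry": 0, "rz": 0, "tx": 0, "ty": 0, "tz": 0.1, "grip": 1}
    - {"rx": 0, "ry": 0, "rz": 0, "tx": 0, "ty": 0, "tz": 0.1, "grip": 1}
    - {"rx": 0, "ry": 0, "rz": 0, "tx": 0, "ty": 0, "tz": 0.1, "grip": 1}
    - {"rx": 0, "ry": 0, "rz": 0, "tx": 0, "ty": 0, "tz": 0.1, "grip": 1}
    - {"rx": 0, "ry": 0, "rz": 0, "tx": 0, "ty": 0, "tz": 0.1, "grip": 1}
    - {"rx": 0, "ry": 0, "rz": 0, "tx": 0, "ty": 0, "tz": 0.1, "grip": 1}
    - {"rx": 0, "ry": 0, "rz": 0, "tx": 0, "ty": 0, "tz": 0.1, "grip": 1}

```text
time_s: 9.6
position: [492.0, -152.5, 170.3]
orientation: [0.0, 0.81, 0.587, 0.0]
wrist_force: [0.5, -0.1, -0.1]
opening: 0.218
grasp_force: 58.7
```

```bash
python3 -c "
from bench import r
print(r.hand_in())"
```

```text
the job is handed in; nothing more can be done
None
```

I handed the job in at 9.6 s with the black lamp held upright in the shield, its lens about 6 mm above the stone and centred to within about 1 mm. No contact forces showed, but I did not check the bottles, the loupe or the silver lamp again after the carry.

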